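Roll the cast rod to the stop and chock it

TASK

With the fingers against its side, roll the amber cast rod along the inspection board, rolling and not dragging or lifting it, until it stops on the red band against the black stop bar, and seat it there with a light push of about 5 N. Then back off and slide the blue chock up behind the rod until the rod is nipped between chock and bar, again with about 5 N, and leave it all there. Fresh castings mark easily, so never let the rod be pressed with more than 15 N, and leave the two jars and the cup where they stand.

Things in the scene. Friction and masses are not known exactly. Their poses are not given: they have to be found in the camera images.
- board: plywood inspection board fixed to the bench, 340 x 160 x 12 mm thick; origin at the centre of its underside; its x axis (340 mm) is the rolling direction from the chock (at -x) to the stop (at +x), z up. A red band crosses it from x = 92 to 112 mm.
- stop: aluminium stop block fixed on the board, 23 (x) x 80 x 36 mm tall; origin at the lower edge of its face to the rod, mid-width, on the board's top; axes as the board's. Before it on pins: the black stop bar, 70 mm wide, 7 to 33 mm over the board's top. Its front, which the rod must meet, is 16 to 30 mm before (-x of) the origin, set anew each time, not reported, and gives 1 mm per 4 N
- rod: loose amber cast rod, 40 mm diameter, 140 mm long, 0.14 to 0.28 kg, lying across the board (its own y axis along the board's y within about 0.1 rad), 105 to 145 mm before its end place; rolls freely; origin on its surface, which goes round as it rolls: use rod_center
- rod_center (a point): centre of the rod, 20 mm above the board's top while it lies on it
- chock_face (a point): centre of the chock's flat front face (towards the rod), 20 mm over the board's top. The chock: a blue block 45 mm long (x, behind the face), 36 mm wide, its top 28.5 mm over the board's top, captive in a slot on the board's middle line (y = 0); slides with about 3 N of friction and stays where left. At first at least 50 mm are free between it and the rod
- chock_knob (a point): centre of the upright brass knob on the chock, 16 mm diameter, 24 mm tall (34.5 to 58.5 mm over the board's top, on a thinner neck), 25 mm behind the face
- chock (a joint): travel of the chock along the board's x, 0 at the near end, at most 0.225 m; about 0.19 to 0.205 when it meets the seated rod
- jar_teal: small jar with black lid, 41 mm diameter, 50 mm tall, beside the board at its -y edge; origin at the centre of its underside
- jar_rust: small rust-red jar with pale lid, 41 mm diameter, 50 mm tall, beside the board at its -y edge; origin at the centre of its underside
- mix_cup: small grey mixing cup, 34 mm diameter, 36 mm tall, beyond the stop end of the board; origin at the centre of its underside
Mind the look-alikes: they are no part of the job. Leave any pink or yellow look-alike of the rod alone.

How it is judged:
By the outcome, as a careful person would: the job done as asked, in the order asked, and still so for the second after the job is handed in, with the robot touching nothing.
It also fails if it takes over 72 s, if anything falls off the work surface, if the arm or the gripper's body presses on something with over 40 N, if the wrist force passes 120 N, or if a joint passes its speed limit or range.

ROBOT

A 7-joint arm with a two-finger parallel gripper is mounted at the origin on the work surface; the furniture and walls round the work are solid. World frame = base frame: x ahead of the robot, y to its left, z up, the work surface at z = 0. Lengths are in m, angles in rad, forces in N, time in s.
With the tool pointing down it reaches from about 0.4 to 0.75 m from the base axis. Payload 19.5 kg.
Tool frame: the origin (TCP) lies between the finger pads; the fingertips stand 19 mm ahead of it and the grasp point (between the pads) is the TCP; z points along the fingers, y is the line along which they close (so a half turn about z gives the same grasp; the last joint's range is limited). The gripper opens to 85 mm and grips with 20 to 120 N. Pads are 22 mm wide; open, the fingers measure 114 mm over their backs; the gripper's body (76 mm by 85 mm) begins 54 mm behind the grasp point. The pads swing forward as they close: fully open they stand 13 mm farther back than shut.
Start: joints at [1.075, 0.707, -0.028, 1.485, 0.022, 0.951, -0.075], TCP at [0.252, -0.517, 0.25] pointing down, gripper open.
Joint ranges: [-2.71, 2.71], [-0.32, 2.16], [-1.57, 1.52], [0, 2.45], [-1.46, 4.6], [0, 2.02], [-2.83, 2.83]. Speed limits (rad/s): [1.89, 1.89, 2.57, 2.57, 3.01, 3.01, 3.01].

INTERFACE

Orientations are given as a rotation vector (axis times angle).
In Python, from cell import * gives the robot as it stands.
- The arm moves only by the tool carry_out, never from a script. Its argument "deltas" is a list of rows, each a list of 6 numbers: the shift along the tool's x, y, z in mm, then the turn, a rotation vector about the tool's x, y, z in degrees. A call has 1 to 8 rows; each row shifts and turns the commanded pose from where the row before left it, along the tool's axes as they then stand; what a row does not reach is not made up. A row lasts 1/12 s, in which the tool goes at most 41.7 mm and 7.16 degrees, less where a joint would pass 70% of its speed; a pose out of reach is approached as far as the arm can. A call is refused whole if a number of a shift passes 41.7 or a number of a turn 7.16, either way. A call with a gripper value outside its range is refused whole. "fingers" is the closure, from 0 (fully open) to 1 (shut), set as the call begins (left out, the last holds). The fingers move at their own pace and stop on an object; "squeeze" is the grip in N (left out, the last holds). Time passes only in rows, so rows that do not move let the fingers close. It gives the time, the measured TCP pose, the force, the opening and the grip force at its end, in the units of the state.
- sense(): the state, without advancing time (a new reading comes with each control period).
- snapshot(name): name is "side" or "top" or "wrist"; returns a dict with "pixels" (400x640x3 uint8, red, green, blue), "fx", "fy", "cx", "cy" (pixels), "R" (3x3) and "t" (3): a world point X has camera coordinates R X + t. Camera axes: x right, y down, z forward; pixel columns grow to the right and rows downward; lengths in m; the calibration is good to about 2 mm. The wrist camera is an equidistant fisheye: a pixel r from the principal point sees the ray r / f radians off the axis. A picture is of the moment at which its call begins. There is no depth.
- finish_job(): hands the job in; it is judged then, once.
The state is a dict: "time_s": time; "joints": joint angles; "qvel": joint speeds; "effort": joint torques, N m; "tool_pos": TCP position; "orientation": TCP orientation; "contact_force": force on the tool from outside, world axes, zero at the start; "ft_torque": the same for the moment, N m; "opening": finger opening in m; "gripper_force": force on a finger pad.
Only numpy, scipy, OpenCV 4.12 (cv2) and the standard library are available. Lean on these libraries where they do the work, as an engineer would, in place of code of your own. Each camera call takes 0.05 s, during which the arm holds its last target. There are 200 camera calls.

## Working session

There is one attempt and no reset: what is moved stays moved. The work goes in short steps, Python scripts to look and compute and a tool call to move; the robot and the scene stay as the last step left them, time stands still between calls to the robot, and variables do not carry over. Pictures are saved under pics/ and viewed, at most 10 in all, crops included, and the job is handed in when it is done.

Besides the shell and the picture viewer there is one more tool, called after "Emit:" by a JSON object that holds its "fn" and its "kwargs". carry_out: Moves the arm, as the interface text tells. Its arguments: {"type":"object","properties":{"deltas":{"type":"array","items":{"type":"array","items":{"type":"number"}}},"fingers":{"type":"number"},"squeeze":{"type":"number"}},"required":["deltas"]}

```bash
mkdir -p pics; python3 - <<'E'
from cell import *
import cv2
for n in("top","side"):
    s=snapshot(n); cv2.imwrite(f"pics/{n}0.png",s["pixels"][:,:,::-1])
    print(n,s["fx"],s["fy"],s["cx"],s["cy"],s["R"],s["t"])
s=sense();print(s["time_s"],s["tool_pos"],s["orientation"],s["contact_force"],s["opening"])
E
```

```text
top 374.256341927643 374.256341927643 317.4721027347883 206.42004091615425 [[ 4.59619892e-03 -9.99799921e-01 -1.94677332e-02]
 [-9.80743771e-01 -7.05832868e-04 -1.95297612e-01]
 [ 1.95244796e-01  1.99904848e-02 -9.80550789e-01]] [0.0108723  0.50963793 0.85063401]
side 408.03623882614227 408.03623882614227 316.94215775629317 204.46271746355765 [[-0.92261231 -0.38539109 -0.0161314 ]
 [-0.16617279  0.43485674 -0.88503459]
 [ 0.3480993  -0.81386321 -0.4652457 ]] [0.47190293 0.14255684 0.91087496]
0.1 [ 0.25198025 -0.51660834  0.2499138 ] [-3.06019131e+00 -7.06547129e-01  3.80534300e-04] [-0.16929767  0.84269256 -0.39964262] 0.08571897592071175
```

View pics/top0.png

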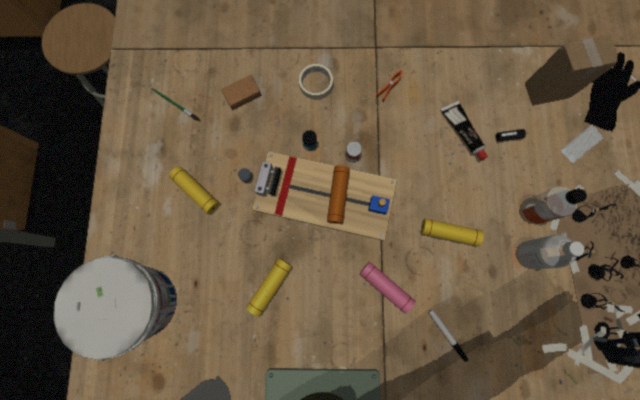

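View pics/side0.png

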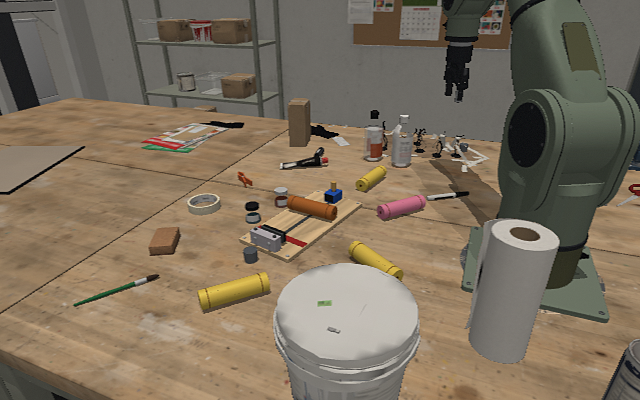

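The top view shows the board at columns 253–397, rows 152–240. The rod is near (339,194), the chock near (379,204) and the stop near (267,180). The jars are at (310,140) and (354,151), the cup at (246,175). I'll enlarge both views.

```bash
python3 - <<'E'
import cv2
a=cv2.imread("pics/top0.png")[130:245,240:400];cv2.imwrite("pics/topc.png",cv2.resize(a,None,fx=5,fy=5,interpolation=cv2.INTER_CUBIC))
a=cv2.imread("pics/side0.png")[170:270,230:370];cv2.imwrite("pics/sidec.png",cv2.resize(a,None,fx=5.5,fy=5.5,interpolation=cv2.INTER_CUBIC))
E
```

```text
(no output)
```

View pics/topc.png

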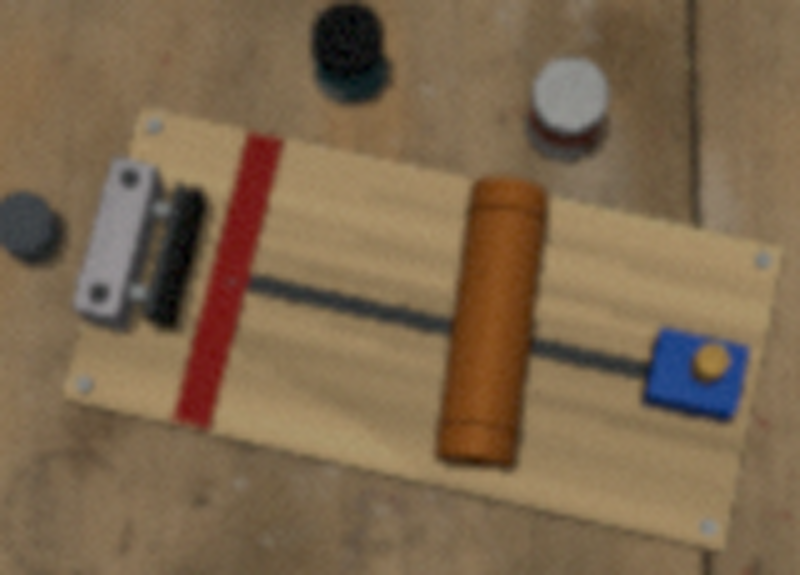

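View pics/sidec.png

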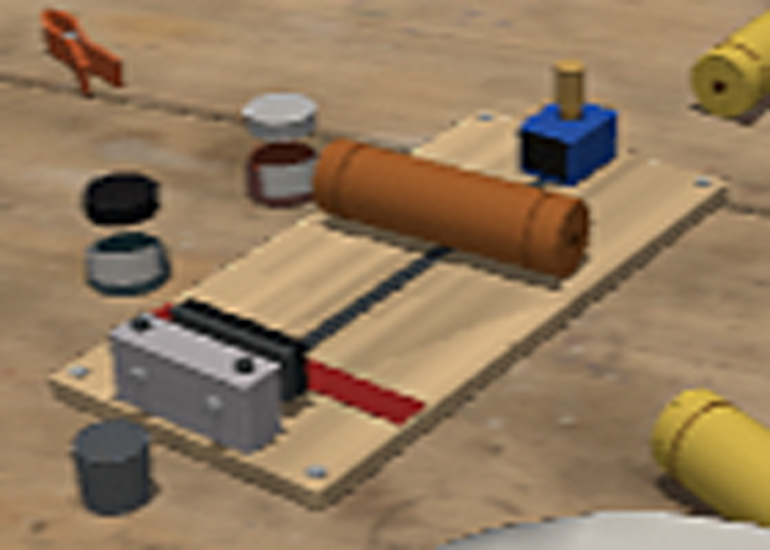

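The top crop shows the board corners at about (148,108), (782,245), (720,550) and (66,400). The rod axis runs from (510,187) to (477,460). The knob is at (713,357) and the bar front at (205,192)–(173,328). The side crop agrees: the knob top is at (569,65).

```bash
cat > h.py <<'E'
from cell import *
import numpy as np
from scipy.spatial.transform import Rotation as Ro
cal={n:snapshot(n) for n in("top","side")}
def pix(n,u,z):
    c=cal[n];R=np.array(c["R"]);t=np.array(c["t"])
    d=R.T@[(u[0]-c["cx"])/c["fx"],(u[1]-c["cy"])/c["fy"],1];o=-R.T@t
    return o+d*(z-o[2])/d[2]
T=lambda u,z:pix("top",(u[0]/5+240-.4,u[1]/5+130-.4),z)
S=lambda u,z:pix("side",(u[0]/5.5+230-.4,u[1]/5.5+170-.4),z)
E
python3 - <<'E'
from h import *
np.set_printoptions(precision=4,suppress=True)
C=[T(u,.012) for u in((148,108),(782,245),(720,550),(66,400))]
D=[S(u,.012) for u in((50,380),(480,112),(728,185),(318,505))]
for K in(C,D):
    K=np.array(K); c=K.mean(0); v=K[0]+K[3]-K[1]-K[2]; w=K[3]+K[2]-K[0]-K[1]
    print("board",c,np.linalg.norm(v)/2,np.linalg.norm(w)/2,np.degrees(np.arctan2(v[1],v[0])),np.degrees(np.arctan2(w[1],w[0]))-0)
    a=np.arctan2(v[1],v[0]); M=np.array([[np.cos(a),np.sin(a)],[-np.sin(a),np.cos(a)]])
    f=lambda p:(M@(p-c)[:2]*1000)
    print("rod",f(T((510,187),.032)),f(T((477,460),.032)),"knobT",f(T((713,357),.0705)),"knobS",f(S((569,65),.0705)))
    print("bar",f(T((205,192),.045)),f(T((173,328),.045)),"barS",f(S((170,303),.045)),f(S((305,352),.045)))
    print("chockface", f(T((660,332),.0405)),f(T((645,402),.0405)),"red",f(T((283,140),.012)),f(T((210,428),.012)))
    print("jars",f(T((347,40),.05)),f(T((570,95),.05)),f(T((28,228),.036)))
s=sense();R=Ro.from_rotvec(s["orientation"]).as_matrix();print(R,s["time_s"],s["tool_pos"])
E
```

```text
board [ 0.5489 -0.0054  0.012 ] 0.33381123333727464 0.1589984749471316 77.13274592235511 166.7691311877657
rod [-26.5116 -72.8556] [-40.6165  65.9586] knobT [-138.3293   -0.5759] knobS [-136.698     0.5325]
bar [119.841  -32.8577] [118.1084  37.6534] barS [130.9289 -37.5313] [129.1442  39.695 ]
chockface [-113.8917  -14.3782] [-113.7704   21.3291] red [ 93.5945 -77.9008] [93.3627 76.9118]
jars [  68.9396 -123.9882] [ -45.7242 -120.2071] [203.3535   2.4474]
board [0.5467 0.0013 0.012 ] 0.33903302057154155 0.16055757269681517 77.3844245149288 166.05775925105183
rod [-32.876  -76.3873] [-46.371   62.4875] knobT [-144.3751   -3.6172] knobS [-142.7389   -2.516 ]
bar [113.6509 -37.0327] [112.228   33.4853] barS [124.7181 -41.7549] [123.2727  35.4785]
chockface [-119.9983  -17.5267] [-119.7203   18.1798] red [ 87.2068 -81.96  ] [87.655  72.8521]
jars [  62.3497 -127.9387] [ -52.2964 -123.654 ] [197.3176  -2.0948]
[[ 0.8988  0.4384 -0.0003]
 [ 0.4384 -0.8988  0.0006]
 [ 0.     -0.0006 -1.    ]] 0.2 [ 0.252  -0.5167  0.25  ]
```

```bash
cat >> h.py <<'E'
np.set_printoptions(precision=2,suppress=True)
a=np.radians(77.1);c0=np.array([.5487,-.0045])
M=np.array([[np.cos(a),np.sin(a)],[-np.sin(a),np.cos(a)]])
B=lambda p:M@(np.array(p)[:2]-c0)*1000
W=lambda b:c0+M.T@np.array(b)/1000
def to(bx,by,z):
    s=sense();R=Ro.from_rotvec(s["orientation"])
    g=Ro.from_matrix(np.array([[np.cos(a),np.sin(a),0],[np.sin(a),-np.cos(a),0],[0,0,-1.]]).T if 0 else np.column_stack([[np.cos(a),np.sin(a),0],[np.sin(a),-np.cos(a),0],[0,0,-1.]]))
    print("t",s["time_s"],"board",B(s["tool_pos"]),"z",s["tool_pos"][2]*1000,"F",M@np.array(s["contact_force"])[:2],s["contact_force"][2])
    print("shift",R.inv().apply(np.r_[W((bx,by)),z]-s["tool_pos"])*1000,"rot",np.degrees((R.inv()*g).as_rotvec()))
E
python3 -c "
from h import *
to(-85,-2,.2)"
```

```text
t 0.3 board [-565.53  174.83] z 250.14435028412618 F [0.03 0.09] 0.4814205272594442
shift [ 439.39 -262.88   50.23] rot [ -0.02  -0.01 -51.1 ]
```

Emit:
{"fn": "carry_out", "kwargs": {"deltas": [[27.5,-16.4,0,0,0,0],[27.5,-16.4,0,0,0,0],[27.5,-16.4,0,0,0,0],[27.5,-16.4,0,0,0,0],[27.5,-16.4,0,0,0,0],[27.5,-16.4,0,0,0,0],[27.5,-16.4,0,0,0,0],[27.5,-16.4,0,0,0,0]], "fingers": 0}}

```text
time_s: 0.97
tool_pos: [0.3929, -0.301, 0.2504]
orientation: [-3.061, -0.707, -0.0]
contact_force: [0.4, -0.6, 0.7]
opening: 0.0856
gripper_force: 0.0
```

Emit:
{"fn": "carry_out", "kwargs": {"deltas": [[27.5,-16.4,0,0,0,0],[27.5,-16.4,0,0,0,0],[27.5,-16.4,0,0,0,0],[27.5,-16.4,0,0,0,0],[27.5,-16.4,0,0,0,0],[27.5,-16.4,0,0,0,0],[27.5,-16.4,0,0,0,0],[27.5,-16.4,0,0,0,0]]}}

```text
time_s: 1.63
tool_pos: [0.5332, -0.0865, 0.2504]
orientation: [-3.061, -0.707, -0.0]
contact_force: [0.9, -1.6, 0.8]
opening: 0.0851
gripper_force: 0.0
```

Emit:
{"fn": "carry_out", "kwargs": {"deltas": [[0,0,6,0,0,-6.4],[0,0,6,0,0,-6.4],[0,0,6,0,0,-6.4],[0,0,6,0,0,-6.4],[0,0,6,0,0,-6.4],[0,0,6,0,0,-6.4],[0,0,6,0,0,-6.4],[0,0,6,0,0,-6.4]]}}

```text
time_s: 2.3
tool_pos: [0.5325, -0.0881, 0.202]
orientation: [-2.45, -1.967, -0.0]
contact_force: [-0.6, -1.1, 0.1]
opening: 0.0855
gripper_force: 0.0
```

```bash
python3 -c "
from h import *
to(-85,-2,.12)"
```

```text
t 2.4 board [-85.3   -2.56] z 201.58636191830337 F [-0.01  0.25] 0.43285783199429295
shift [ 0.28 -0.45 81.59] rot [-0.08 -0.01  0.23]
```

Emit:
{"fn": "carry_out", "kwargs": {"deltas": [[0,0,15,0,0,0],[0,0,20,0,0,0],[0,0,25,0,0,0],[0,0,25,0,0,0],[0,0,20,0,0,0],[0,0,10,0,0,0],[0,0,5,0,0,0],[0,0,0,0,0,0]]}}

```text
time_s: 3.07
tool_pos: [0.5325, -0.088, 0.0822]
orientation: [-2.457, -1.958, 0.001]
contact_force: [-0.5, -0.4, 0.2]
opening: 0.0854
gripper_force: 0.0
```

```bash
python3 - <<'E'
from h import *
import cv2
to(-85,-2,.036)
im=cal["side"]["pixels"][150:270,230:390,::-1];im2=cal["top"]["pixels"][120:240,250:410,::-1]
o=np.vstack([cv2.resize(i,None,fx=2.5,fy=2.5,interpolation=cv2.INTER_CUBIC) for i in(im,im2)])
cv2.imwrite("pics/p1.png",o)
E
```

```text
t 3.1667 board [-85.01  -3.3 ] z 83.26455582579062 F [ 0.1  -1.07] -0.08655957417730459
shift [ 0.01 -1.36 47.26] rot [ 0.06 -0.    0.04]
```

View pics/p1.png

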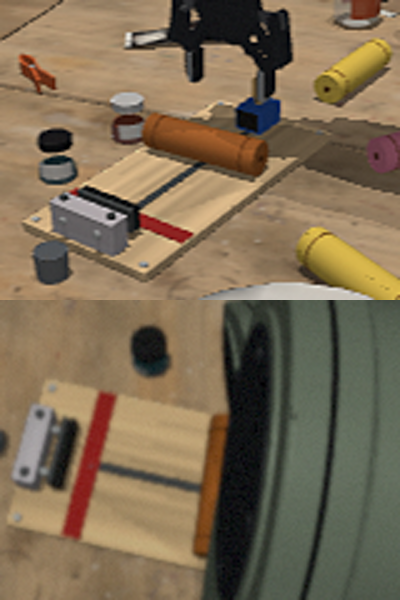

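The side view shows the two open fingers behind the rod with the chock knob between them, and the path down is clear. Descending.

Emit:
{"fn": "carry_out", "kwargs": {"deltas": [[0,-0.5,10,0,0,0],[0,-0.5,12,0,0,0],[0,0,10,0,0,0],[0,0,8,0,0,0],[0,0,5,0,0,0],[0,0,2,0,0,0],[0,0,0,0,0,0]]}}

```text
time_s: 3.75
tool_pos: [0.5315, -0.0878, 0.035]
orientation: [-2.455, -1.96, 0.0]
contact_force: [-0.3, -0.2, -0.2]
opening: 0.0856
gripper_force: 0.0
```

Emit:
{"fn": "carry_out", "kwargs": {"deltas": [[1.5,0,0,0,0,0],[1.5,0,0,0,0,0],[1.5,0,0,0,0,0],[1.5,0,0,0,0,0],[1.5,0,0,0,0,0],[1.5,0,0,0,0,0],[1.5,0,0,0,0,0],[1.5,0,0,0,0,0]]}}

```text
time_s: 4.42
tool_pos: [0.5342, -0.076, 0.0353]
orientation: [-2.455, -1.96, -0.0]
contact_force: [0.1, -0.3, 0.3]
opening: 0.0852
gripper_force: 0.0
```

```bash
python3 -c "
from h import *
to(-85,-2,.036)"
```

```text
t 4.5167 board [-72.78  -1.84] z 35.31535759010727 F [-0.09  0.71] 0.27042410225886815
shift [-12.22   0.13  -0.69] rot [-0.   -0.01  0.11]
```

Emit:
{"fn": "carry_out", "kwargs": {"deltas": [[1.5,0,0,0,0,0],[1.5,0,0,0,0,0],[1.5,0,0,0,0,0],[1.5,0,0,0,0,0],[1.5,0,0,0,0,0],[1.5,0,0,0,0,0],[1.5,0,0,0,0,0],[1.5,0,0,0,0,0]]}}

```text
time_s: 5.18
tool_pos: [0.5369, -0.0643, 0.0353]
orientation: [-2.455, -1.96, -0.0]
contact_force: [0.2, -1.4, 0.5]
opening: 0.085
gripper_force: 0.1
```

Emit:
{"fn": "carry_out", "kwargs": {"deltas": [[1.5,0,0,0,0,0],[1.5,0,0,0,0,0],[1.5,0,0,0,0,0],[1.5,0,0,0,0,0],[1.5,0,0,0,0,0],[1.5,0,0,0,0,0],[1.5,0,0,0,0,0],[1.5,0,0,0,0,0]]}}

```text
time_s: 5.85
tool_pos: [0.5395, -0.0526, 0.0353]
orientation: [-2.455, -1.96, -0.0]
contact_force: [-0.2, -0.7, 0.3]
opening: 0.0853
gripper_force: 0.1
```

Emit:
{"fn": "carry_out", "kwargs": {"deltas": [[1.5,0,0,0,0,0],[1.5,0,0,0,0,0],[1.5,0,0,0,0,0],[1.5,0,0,0,0,0],[1.5,0,0,0,0,0],[1.5,0,0,0,0,0],[1.5,0,0,0,0,0],[1.5,0,0,0,0,0]]}}

```text
time_s: 6.52
tool_pos: [0.5422, -0.0409, 0.0353]
orientation: [-2.455, -1.96, 0.0]
contact_force: [-0.6, -0.2, 0.2]
opening: 0.0857
gripper_force: 0.1
```

```bash
python3 - <<'E'
from h import *
import cv2
to(67,-2,.036)
im=cal["side"]["pixels"][150:270,230:390,::-1];im2=cal["top"]["pixels"][120:240,250:410,::-1]
o=np.vstack([cv2.resize(i,None,fx=2.5,fy=2.5,interpolation=cv2.INTER_CUBIC) for i in(im,im2)])
cv2.imwrite("pics/p2.png",o)
E
```

```text
t 6.6167 board [-36.74  -1.77] z 35.29994256671776 F [0.4  0.19] -0.7176225963036061
shift [103.74   0.44  -0.68] rot [-0.   -0.01  0.12]
```

View pics/p2.png

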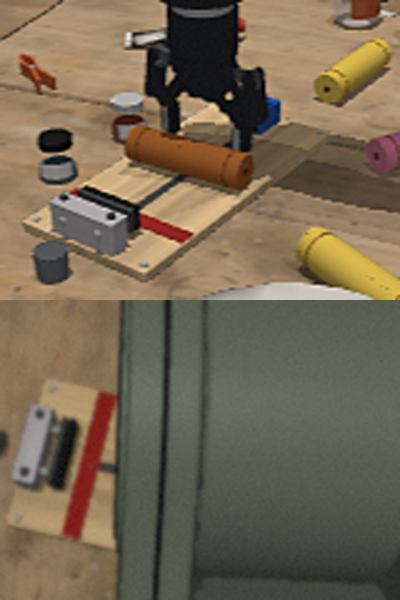

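The rod has moved ahead of both fingers and nothing is fouled. Continuing.

Emit:
{"fn": "carry_out", "kwargs": {"deltas": [[1.8,0,0,0,0,0],[1.8,0,0,0,0,0],[1.8,0,0,0,0,0],[1.8,0,0,0,0,0],[1.8,0,0,0,0,0],[1.8,0,0,0,0,0],[1.8,0,0,0,0,0],[1.8,0,0,0,0,0]]}}

```text
time_s: 7.28
tool_pos: [0.5454, -0.0268, 0.0353]
orientation: [-2.455, -1.96, 0.0]
contact_force: [0.2, -0.7, 0.4]
opening: 0.0853
gripper_force: 0.1
```

Emit:
{"fn": "carry_out", "kwargs": {"deltas": [[1.8,0,0,0,0,0],[1.8,0,0,0,0,0],[1.8,0,0,0,0,0],[1.8,0,0,0,0,0],[1.8,0,0,0,0,0],[1.8,0,0,0,0,0],[1.8,0,0,0,0,0],[1.8,0,0,0,0,0]]}}

```text
time_s: 7.95
tool_pos: [0.5486, -0.0128, 0.0353]
orientation: [-2.455, -1.96, -0.0]
contact_force: [-0.2, 0.3, 1.4]
opening: 0.0856
gripper_force: 0.1
```

Emit:
{"fn": "carry_out", "kwargs": {"deltas": [[1.8,0,0,0,0,0],[1.8,0,0,0,0,0],[1.8,0,0,0,0,0],[1.8,0,0,0,0,0],[1.8,0,0,0,0,0],[1.8,0,0,0,0,0],[1.8,0,0,0,0,0],[1.8,0,0,0,0,0]]}}

```text
time_s: 8.62
tool_pos: [0.5518, 0.0013, 0.0353]
orientation: [-2.455, -1.96, -0.0]
contact_force: [-0.3, -0.3, 0.7]
opening: 0.0853
gripper_force: 0.1
```

Emit:
{"fn": "carry_out", "kwargs": {"deltas": [[1.8,0,0,0,0,0],[1.8,0,0,0,0,0],[1.8,0,0,0,0,0],[1.8,0,0,0,0,0],[1.8,0,0,0,0,0],[1.8,0,0,0,0,0],[1.8,0,0,0,0,0],[1.8,0,0,0,0,0]]}}

```text
time_s: 9.28
tool_pos: [0.555, 0.0153, 0.0353]
orientation: [-2.455, -1.96, -0.0]
contact_force: [-0.1, 1.3, -0.5]
opening: 0.0852
gripper_force: 0.1
```

```bash
python3 - <<'E'
from h import *
import cv2
to(67,-2,.036)
im=cal["side"]["pixels"][180:260,240:360,::-1]
cv2.imwrite("pics/p3.png",cv2.resize(im,None,fx=6,fy=6,interpolation=cv2.INTER_CUBIC))
E
```

```text
t 9.3833 board [20.95 -1.63] z 35.285764964965196 F [ 0.15 -0.52] -0.8300086723551855
shift [46.05  0.47 -0.7 ] rot [-0.   -0.01  0.12]
```

View pics/p3.png

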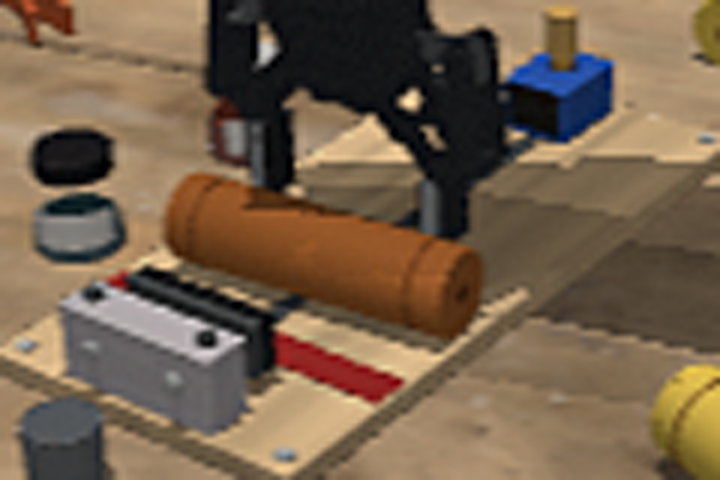

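```bash
python3 - <<'E'
from h import *
q=lambda u:B(pix("side",(u[0]/6+240-.4,u[1]/6+180-.4),.032))
print(q((463,290)),q((192,213)),q((183,213)))
E
```

```text
[47.3  74.01] [ 60.74 -63.44] [ 62.97 -66.74]
```

Emit:
{"fn": "carry_out", "kwargs": {"deltas": [[2,0,0,0,0,0],[2,0,0,0,0,0],[2,0,0,0,0,0],[2,0,0,0,0,0],[2,0,0,0,0,0],[2,0,0,0,0,0],[2,0,0,0,0,0],[2,0,0,0,0,0]]}}

```text
time_s: 10.15
tool_pos: [0.5585, 0.031, 0.0353]
orientation: [-2.455, -1.96, -0.0]
contact_force: [-0.4, 1.1, 0.2]
opening: 0.0854
gripper_force: 0.0
```

Emit:
{"fn": "carry_out", "kwargs": {"deltas": [[2,0,0,0,0,0],[2,0,0,0,0,0],[2,0,0,0,0,0],[2,0,0,0,0,0],[2,0,0,0,0,0],[1.5,0,0,0,0,0],[1,0,0,0,0,0],[1,0,0,0,0,0]]}}

```text
time_s: 10.82
tool_pos: [0.5615, 0.044, 0.0353]
orientation: [-2.455, -1.96, 0.0]
contact_force: [0.6, -0.3, 1.0]
opening: 0.0854
gripper_force: 0.0
```

Emit:
{"fn": "carry_out", "kwargs": {"deltas": [[0.7,0,0,0,0,0],[0.7,0,0,0,0,0],[0.7,0,0,0,0,0],[0.7,0,0,0,0,0],[0.7,0,0,0,0,0],[0.7,0,0,0,0,0],[0.7,0,0,0,0,0],[0.7,0,0,0,0,0]]}}

```text
time_s: 11.48
tool_pos: [0.5627, 0.0495, 0.0353]
orientation: [-2.455, -1.96, -0.0]
contact_force: [-0.1, -0.7, -0.3]
opening: 0.0856
gripper_force: 0.1
```

```bash
cat >> h.py <<'E'
def force(n=6):
    f=[]
    for i in range(n): snapshot("top"); f.append(M@np.array(sense()["contact_force"])[:2])
    s=sense();print("t",s["time_s"],"board",B(s["tool_pos"]),"F",np.mean(f,0),"sd",np.std(f,0),"tz",s["ft_torque"],"R",np.array(s["orientation"]))
def crop(name):
    import cv2
    im=cal["side"]["pixels"][180:260,240:360,::-1]
    cv2.imwrite(name,cv2.resize(im,None,fx=6,fy=6,interpolation=cv2.INTER_CUBIC))
E
python3 - <<'E'
from h import *
force();crop("pics/p4.png")
E
```

```text
t 11.8833 board [55.61 -1.61] F [0.04 0.13] sd [0.36 0.56] tz [-0.   -0.05 -0.  ] R [-2.46 -1.96  0.  ]
```

View pics/p4.png

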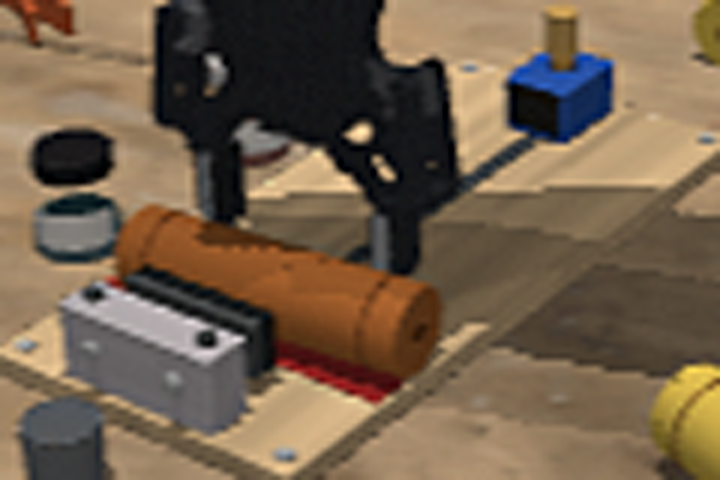

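The rod is close to the bar but still slightly skewed: its -y end reaches the bar first. I'll creep on.

Emit:
{"fn": "carry_out", "kwargs": {"deltas": [[0.5,0,0,0,0,0],[0.5,0,0,0,0,0],[0.5,0,0,0,0,0],[0.5,0,0,0,0,0],[0.5,0,0,0,0,0],[0.5,0,0,0,0,0],[0.5,0,0,0,0,0],[0.5,0,0,0,0,0]]}}

```text
time_s: 12.55
tool_pos: [0.5636, 0.0533, 0.0353]
orientation: [-2.455, -1.96, 0.0]
contact_force: [1.0, -0.6, -0.1]
opening: 0.0856
gripper_force: 0.1
```

Emit:
{"fn": "carry_out", "kwargs": {"deltas": [[0.5,0,0,0,0,0],[0.5,0,0,0,0,0],[0.5,0,0,0,0,0],[0.5,0,0,0,0,0],[0.5,0,0,0,0,0],[0.5,0,0,0,0,0],[0.5,0,0,0,0,0],[0.5,0,0,0,0,0]]}}

```text
time_s: 13.22
tool_pos: [0.5644, 0.0572, 0.0353]
orientation: [-2.455, -1.96, 0.0]
contact_force: [-0.8, -1.7, -0.5]
opening: 0.0853
gripper_force: 0.4
```

```bash
python3 -c "
from h import *
force()"
```

```text
t 13.6167 board [63.66 -1.61] F [-0.44  0.25] sd [0.51 0.33] tz [-0.04  0.02 -0.02] R [-2.46 -1.96 -0.  ]
```

Emit:
{"fn": "carry_out", "kwargs": {"deltas": [[0.4,0,0,0,0,0],[0.4,0,0,0,0,0],[0.4,0,0,0,0,0],[0.4,0,0,0,0,0],[0.4,0,0,0,0,0]]}}

```text
time_s: 14.03
tool_pos: [0.5649, 0.0592, 0.0353]
orientation: [-2.455, -1.96, 0.0]
contact_force: [-0.0, -0.5, 0.7]
opening: 0.0854
gripper_force: 0.4
```

```bash
python3 -c "
from h import *
force()"
```

```text
t 14.4333 board [65.68 -1.62] F [-0.58  0.17] sd [0.43 0.5 ] tz [-0.07  0.03 -0.02] R [-2.46 -1.96 -0.  ]
```

Emit:
{"fn": "carry_out", "kwargs": {"deltas": [[0.4,0,0,0,0,0],[0.4,0,0,0,0,0],[0.4,0,0,0,0,0],[0.3,0,0,0,0,0]]}}

```text
time_s: 14.77
tool_pos: [0.5652, 0.0607, 0.0353]
orientation: [-2.455, -1.96, 0.0]
contact_force: [-0.3, -1.1, 0.0]
opening: 0.0853
gripper_force: 0.4
```

```bash
python3 -c "
from h import *
force();crop('pics/p5.png')"
```

```text
t 15.1667 board [67.11 -1.6 ] F [-0.62  0.32] sd [0.45 0.21] tz [-0.05  0.04  0.08] R [-2.46 -1.96  0.  ]
```

View pics/p5.png

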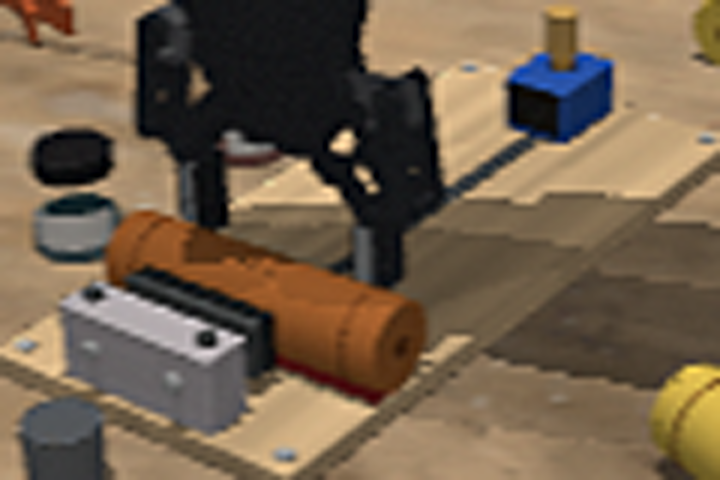

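The rod is swinging parallel to the bar, lying over the red band. I'll keep creeping.

Emit:
{"fn": "carry_out", "kwargs": {"deltas": [[0.3,0,0,0,0,0],[0.3,0,0,0,0,0],[0.3,0,0,0,0,0],[0.3,0,0,0,0,0]]}}

```text
time_s: 15.5
tool_pos: [0.5655, 0.0618, 0.0353]
orientation: [-2.455, -1.96, 0.0]
contact_force: [-0.8, -0.2, 1.1]
opening: 0.0854
gripper_force: 0.4
```

```bash
python3 -c "
from h import *
force()"
```

```text
t 15.9 board [68.36 -1.59] F [-0.25  0.04] sd [0.52 0.73] tz [-0.05  0.09 -0.01] R [-2.46 -1.96 -0.  ]
```

Emit:
{"fn": "carry_out", "kwargs": {"deltas": [[0.3,0,0,0,0,0],[0.3,0,0,0,0,0],[0.3,0,0,0,0,0],[0.3,0,0,0,0,0]]}}

```text
time_s: 16.23
tool_pos: [0.5658, 0.0629, 0.0353]
orientation: [-2.455, -1.96, 0.0]
contact_force: [-1.0, -0.7, 1.0]
opening: 0.0855
gripper_force: 0.5
```

```bash
python3 -c "
from h import *
force()"
```

```text
t 16.6333 board [69.54 -1.59] F [-0.72  0.44] sd [0.54 0.47] tz [-0.1   0.08  0.07] R [-2.46 -1.96 -0.  ]
```

Emit:
{"fn": "carry_out", "kwargs": {"deltas": [[0.3,0,0,0,0,0],[0.3,0,0,0,0,0],[0.3,0,0,0,0,0],[0.3,0,0,0,0,0]]}}

```text
time_s: 16.97
tool_pos: [0.566, 0.0638, 0.0353]
orientation: [2.455, 1.96, -0.001]
contact_force: [-2.3, -3.8, 2.3]
opening: 0.0854
gripper_force: 2.2
```

```bash
python3 -c "
from h import *
force()"
```

```text
t 17.3667 board [70.61 -1.57] F [-4.87  0.19] sd [0.73 0.44] tz [-0.93  0.38 -0.04] R [-2.46 -1.96  0.  ]
```

Emit:
{"fn": "carry_out", "kwargs": {"deltas": [[-0.2,0,0,0,0,0],[-0.2,0,0,0,0,0],[-0.2,0,0,0,0,0],[-0.2,0,0,0,0,0],[-0.2,0,0,0,0,0],[-0.2,0,0,0,0,0],[-0.2,0,0,0,0,0],[-0.2,0,0,0,0,0]]}}

```text
time_s: 18.03
tool_pos: [0.5658, 0.0628, 0.0353]
orientation: [-2.455, -1.96, -0.001]
contact_force: [0.6, -0.4, -0.3]
opening: 0.0854
gripper_force: 0.0
```

Emit:
{"fn": "carry_out", "kwargs": {"deltas": [[-0.3,0,0,0,0,0],[-0.3,0,0,0,0,0],[-0.5,0,0,0,0,0],[-1,0,0,0,0,0],[-4,0,0,0,0,0],[-8,0,0,0,0,0],[-8,0,0,0,0,0],[-4,0,0,0,0,0]]}}

```text
time_s: 18.7
tool_pos: [0.5596, 0.0352, 0.0353]
orientation: [2.456, 1.958, -0.001]
contact_force: [-0.5, -0.7, 0.1]
opening: 0.0854
gripper_force: 0.0
```

Emit:
{"fn": "carry_out", "kwargs": {"deltas": [[0,0,-15,0,0,0],[0,0,-25,0,0,0],[0,0,-25,0,0,0],[0,0,-20,0,0,0],[0,0,-15,0,0,0],[-30,0,0,0,0,0],[-40,0,0,0,0,0],[-40,0,0,0,0,0]], "fingers": 1}}

```text
time_s: 19.37
tool_pos: [0.535, -0.0714, 0.1356]
orientation: [2.454, 1.962, 0.001]
contact_force: [0.9, -2.0, -0.9]
opening: 0.0002
gripper_force: 0.0
```

Emit:
{"fn": "carry_out", "kwargs": {"deltas": [[-40,0,0,0,0,0],[-40,0,0,0,0,0],[-20,0,0,0,0,0],[0,0,0,0,0,0]]}}

```text
time_s: 19.7
tool_pos: [0.5115, -0.1734, 0.1352]
orientation: [2.461, 1.951, -0.003]
contact_force: [0.6, -1.1, 0.2]
opening: 0.0001
gripper_force: 0.0
```

```bash
python3 - <<'E'
from h import *
import cv2
to(-170,0,.071);print(sense()["opening"])
im=cal["side"]["pixels"][150:260,230:395,::-1];im2=cal["top"]["pixels"][120:245,240:405,::-1]
cv2.imwrite("pics/p6.png",np.vstack([cv2.resize(i,None,fx=2.5,fy=2.5,interpolation=cv2.INTER_CUBIC) for i in(im,im2)]))
E
```

```text
t 19.8 board [-167.72   -1.82] z 135.29257691561355 F [1.16 0.64] 0.4952134815120982
shift [-2.3  -1.82 64.29] rot [-0.   -0.02  0.  ]
0.00011439660916433419
```

View pics/p6.png

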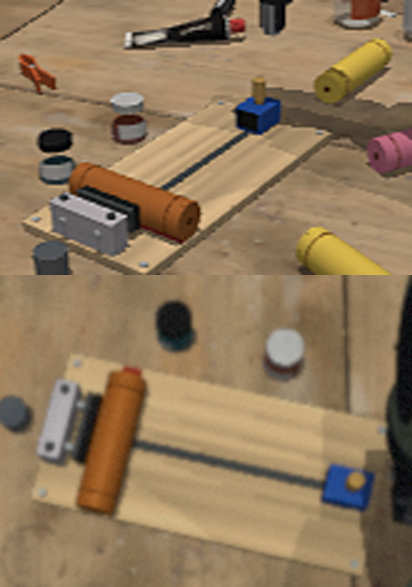

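The rod lies against the bar, aligned and on the red band; the jars and cup are undisturbed. Next is the chock.

Emit:
{"fn": "carry_out", "kwargs": {"deltas": [[-2,-1.8,10,0,0,0],[0,0,15,0,0,0],[0,0,18,0,0,0],[0,0,12,0,0,0],[0,0,7,0,0,0],[0,0,2,0,0,0],[1,0,0,0,0,0],[1.5,0,0,0,0,0]]}}

```text
time_s: 20.47
tool_pos: [0.5121, -0.1665, 0.0719]
orientation: [2.455, 1.96, 0.001]
contact_force: [-0.4, -0.4, 0.6]
opening: -0.0001
gripper_force: 0.0
```

Emit:
{"fn": "carry_out", "kwargs": {"deltas": [[1.5,0,0,0,0,0],[1.5,0,0,0,0,0],[1.5,0,0,0,0,0],[1.5,0,0,0,0,0],[1.5,0,0,0,0,0],[1.5,0,0,0,0,0],[1.5,0,0,0,0,0],[1.5,0,0,0,0,0]]}}

```text
time_s: 21.13
tool_pos: [0.5144, -0.1553, 0.0714]
orientation: [2.455, 1.959, -0.0]
contact_force: [-0.4, -3.6, 2.1]
opening: -0.0
gripper_force: 1.6
```

Emit:
{"fn": "carry_out", "kwargs": {"deltas": [[2,0,0,0,0,0],[2,0,0,0,0,0],[2,0,0,0,0,0],[2,0,0,0,0,0],[2,0,0,0,0,0],[2,0,0,0,0,0],[2,0,0,0,0,0],[2,0,0,0,0,0]]}}

```text
time_s: 21.8
tool_pos: [0.518, -0.1393, 0.0713]
orientation: [2.455, 1.96, 0.0]
contact_force: [-0.1, -3.1, 1.7]
opening: -0.0001
gripper_force: 1.6
```

```bash
python3 -c "
from h import *
force();to(30,0,.071)"
```

```text
t 22.2 board [-138.38   -0.06] F [-0.47 -0.02] sd [0.1  0.44] tz [-0.03  0.07 -0.  ] R [-2.45 -1.96 -0.  ]
t 22.2 board [-138.38   -0.06] z 71.21343099800866 F [-0.49 -0.11] 0.15357927882512373
shift [168.38   0.23   0.26] rot [-0.02 -0.02  0.1 ]
```

Emit:
{"fn": "carry_out", "kwargs": {"deltas": [[2,0,0,0,0,0],[3,0,0,0,0,0],[4,0,0,0,0,0],[4,0,0,0,0,0],[4,0,0,0,0,0],[4,0,0,0,0,0],[4,0,0,0,0,0],[4,0,0,0,0,0]]}}

```text
time_s: 22.87
tool_pos: [0.5245, -0.1107, 0.0713]
orientation: [-2.455, -1.96, -0.0]
contact_force: [-0.8, -3.2, -0.2]
opening: -0.0
gripper_force: 1.6
```

Emit:
{"fn": "carry_out", "kwargs": {"deltas": [[4,0,0,0,0,0],[4,0,0,0,0,0],[4,0,0,0,0,0],[4,0,0,0,0,0],[4,0,0,0,0,0],[4,0,0,0,0,0],[4,0,0,0,0,0],[4,0,0,0,0,0]]}}

```text
time_s: 23.53
tool_pos: [0.5316, -0.0796, 0.0713]
orientation: [-2.455, -1.96, -0.0]
contact_force: [0.4, -3.2, -0.6]
opening: 0.0
gripper_force: 1.6
```

Emit:
{"fn": "carry_out", "kwargs": {"deltas": [[4,0,0,0,0,0],[4,0,0,0,0,0],[4,0,0,0,0,0],[4,0,0,0,0,0],[4,0,0,0,0,0],[4,0,0,0,0,0],[4,0,0,0,0,0],[4,0,0,0,0,0]]}}

```text
time_s: 24.2
tool_pos: [0.5387, -0.0484, 0.0713]
orientation: [-2.455, -1.96, -0.0]
contact_force: [2.1, -4.2, -1.4]
opening: -0.0002
gripper_force: 1.7
```

Emit:
{"fn": "carry_out", "kwargs": {"deltas": [[4,0,0,0,0,0],[4,0,0,0,0,0],[4,0,0,0,0,0],[4,0,0,0,0,0],[4,0,0,0,0,0],[4,0,0,0,0,0],[4,0,0,0,0,0],[4,0,0,0,0,0]]}}

```text
time_s: 24.87
tool_pos: [0.5457, -0.0172, 0.0713]
orientation: [-2.455, -1.96, -0.0]
contact_force: [1.1, -4.1, -0.7]
opening: 0.0001
gripper_force: 1.6
```

Emit:
{"fn": "carry_out", "kwargs": {"deltas": [[4,0,0,0,0,0],[4,0,0,0,0,0],[4,0,0,0,0,0],[4,0,0,0,0,0],[3,0,0,0,0,0],[2,0,0,0,0,0],[1,0,0,0,0,0]]}}

```text
time_s: 25.45
tool_pos: [0.5505, 0.0042, 0.0713]
orientation: [-2.455, -1.96, -0.0]
contact_force: [1.5, -3.9, 0.3]
opening: -0.0002
gripper_force: 1.5
```

```bash
python3 - <<'E'
from h import *
import cv2
to(34,0,.071)
for n in("side","top"):
    h=cv2.cvtColor(cal[n]["pixels"],cv2.COLOR_RGB2HSV)
    for nm,lo,hi in(("amber",(5,150,50),(17,255,220)),("blue",(105,140,40),(125,255,255))):
        m=cv2.inRange(h,lo,hi);k,l,st,ce=cv2.connectedComponentsWithStats(m)
        print(n,nm,[(st[i].tolist(),ce[i].round(1).tolist()) for i in range(1,k) if st[i][4]>40])
E
```

```text
t 25.55 board [8.86 0.28] z 71.27848649026008 F [-0.21 -1.03] -0.2632853050731502
shift [25.14  0.33  0.29] rot [-0.02 -0.02  0.12]
side amber [([371, 143, 12, 15, 148], [375.9, 150.1]), ([238, 172, 14, 15, 99], [244.1, 178.8]), ([258, 215, 52, 31, 661], [286.5, 229.6])]
side blue [([288, 212, 21, 15, 176], [299.6, 218.0])]
top amber [([0, 0, 50, 36, 755], [23.0, 16.8]), ([377, 70, 25, 30, 165], [389.9, 84.4]), ([0, 127, 34, 55, 553], [13.3, 154.1]), ([0, 172, 15, 19, 78], [6.4, 180.9]), ([0, 176, 29, 49, 399], [12.6, 201.2]), ([523, 207, 23, 16, 184], [532.4, 215.6])]
top blue []
```

Emit:
{"fn": "carry_out", "kwargs": {"deltas": [[2,0,0,0,0,0],[2,0,0,0,0,0],[2,0,0,0,0,0],[2,0,0,0,0,0],[2,0,0,0,0,0],[2,0,0,0,0,0],[2,0,0,0,0,0],[1,0,0,0,0,0]]}}

```text
time_s: 26.22
tool_pos: [0.5538, 0.0189, 0.0713]
orientation: [-2.455, -1.96, 0.0]
contact_force: [-1.1, -1.6, 0.5]
opening: -0.0001
gripper_force: 1.5
```

Emit:
{"fn": "carry_out", "kwargs": {"deltas": [[0.5,0,0,0,0,0],[0.5,0,0,0,0,0],[0.5,0,0,0,0,0],[0.5,0,0,0,0,0],[0.5,0,0,0,0,0],[0.5,0,0,0,0,0],[0.5,0,0,0,0,0],[0.5,0,0,0,0,0]]}}

```text
time_s: 26.88
tool_pos: [0.5547, 0.0224, 0.0713]
orientation: [-2.455, -1.96, 0.0]
contact_force: [-2.8, -2.5, -0.4]
opening: 0.0
gripper_force: 1.5
```

Emit:
{"fn": "carry_out", "kwargs": {"deltas": [[0.3,0,0,0,0,0],[0.3,0,0,0,0,0],[0.3,0,0,0,0,0],[0.3,0,0,0,0,0],[0.3,0,0,0,0,0],[0.3,0,0,0,0,0]]}}

```text
time_s: 27.38
tool_pos: [0.5551, 0.0242, 0.0713]
orientation: [-2.455, -1.96, 0.0]
contact_force: [-3.2, -1.7, -0.3]
opening: -0.0001
gripper_force: 1.5
```

```bash
python3 -c "
from h import *
force()"
```

```text
t 27.7833 board [29.41  0.1 ] F [-2.33  1.41] sd [0.32 0.52] tz [-0.35  0.37 -0.01] R [-2.46 -1.96 -0.  ]
```

Emit:
{"fn": "carry_out", "kwargs": {"deltas": [[0.3,0,0,0,0,0],[0.3,0,0,0,0,0],[0.3,0,0,0,0,0],[0.3,0,0,0,0,0],[0.3,0,0,0,0,0],[0.3,0,0,0,0,0]]}}

```text
time_s: 28.28
tool_pos: [0.5555, 0.0259, 0.0713]
orientation: [-2.455, -1.96, -0.0]
contact_force: [-2.0, -2.8, -0.2]
opening: 0.0003
gripper_force: 1.5
```

Emit:
{"fn": "carry_out", "kwargs": {"deltas": [[0.3,0,0,0,0,0],[0.3,0,0,0,0,0],[0.3,0,0,0,0,0],[0.3,0,0,0,0,0]]}}

```text
time_s: 28.62
tool_pos: [0.5558, 0.0271, 0.0713]
orientation: [-2.455, -1.96, -0.0]
contact_force: [-1.7, -2.1, 0.4]
opening: 0.0001
gripper_force: 1.5
```

```bash
python3 -c "
from h import *
force(4)"
```

```text
t 28.9167 board [32.43  0.12] F [-2.15  0.72] sd [0.17 0.71] tz [-0.39  0.24  0.03] R [-2.46 -1.96 -0.  ]
```

Emit:
{"fn": "carry_out", "kwargs": {"deltas": [[0.3,0,0,0,0,0],[0.3,0,0,0,0,0],[0.3,0,0,0,0,0],[0.3,0,0,0,0,0]]}}

```text
time_s: 29.25
tool_pos: [0.556, 0.0282, 0.0713]
orientation: [-2.455, -1.96, 0.0]
contact_force: [-1.4, -2.6, -0.7]
opening: 0.0001
gripper_force: 1.5
```

```bash
python3 -c "
from h import *
force(4)"
```

```text
t 29.55 board [33.61  0.12] F [-2.32  0.03] sd [0.57 0.75] tz [-0.46  0.22 -0.05] R [-2.46 -1.96 -0.  ]
```

Emit:
{"fn": "carry_out", "kwargs": {"deltas": [[0.3,0,0,0,0,0],[0.3,0,0,0,0,0],[0.3,0,0,0,0,0]]}}

```text
time_s: 29.8
tool_pos: [0.5563, 0.0291, 0.0713]
orientation: [-2.455, -1.96, 0.0]
contact_force: [-1.3, -2.9, -0.5]
opening: 0.0003
gripper_force: 1.5
```

```bash
python3 -c "
from h import *
force(3)"
```

```text
t 30.05 board [34.51  0.16] F [-2.34  0.42] sd [0.36 0.47] tz [-0.56  0.15 -0.03] R [-2.46 -1.96 -0.  ]
```

Emit:
{"fn": "carry_out", "kwargs": {"deltas": [[0.3,0,0,0,0,0],[0.3,0,0,0,0,0]]}}

```text
time_s: 30.22
tool_pos: [0.5564, 0.0297, 0.0713]
orientation: [-2.455, -1.96, -0.0]
contact_force: [-0.6, -2.9, -0.2]
opening: -0.0002
gripper_force: 1.5
```

```bash
python3 -c "
from h import *
force(3)"
```

```text
t 30.4667 board [35.08  0.13] F [-2.52  0.4 ] sd [0.11 0.77] tz [-0.52  0.22 -0.01] R [-2.46 -1.96 -0.  ]
```

Emit:
{"fn": "carry_out", "kwargs": {"deltas": [[0.3,0,0,0,0,0],[0.3,0,0,0,0,0],[0.3,0,0,0,0,0]]}}

```text
time_s: 30.72
tool_pos: [0.5566, 0.0306, 0.0713]
orientation: [-2.455, -1.96, 0.0]
contact_force: [-1.0, -2.8, -0.1]
opening: -0.0001
gripper_force: 1.5
```

Emit:
{"fn": "carry_out", "kwargs": {"deltas": [[0.3,0,0,0,0,0],[0.2,0,0,0,0,0]]}}

```text
time_s: 30.88
tool_pos: [0.5567, 0.0311, 0.0713]
orientation: [-2.455, -1.96, -0.0]
contact_force: [-0.9, -2.9, -0.3]
opening: -0.0003
gripper_force: 1.5
```

```bash
python3 -c "
from h import *
force(3)"
```

```text
t 31.1333 board [36.52  0.15] F [-2.62 -0.37] sd [0.37 0.65] tz [-0.53  0.08 -0.01] R [-2.46 -1.96 -0.  ]
```

Emit:
{"fn": "carry_out", "kwargs": {"deltas": [[0.3,0,0,0,0,0],[0.3,0,0,0,0,0]]}}

```text
time_s: 31.3
tool_pos: [0.5568, 0.0315, 0.0713]
orientation: [2.455, 1.96, -0.0]
contact_force: [-1.6, -4.8, 0.9]
opening: -0.0
gripper_force: 2.4
```

Emit:
{"fn": "carry_out", "kwargs": {"deltas": [[0.3,0,0,0,0,0],[0.2,0,0,0,0,0]]}}

```text
time_s: 31.47
tool_pos: [0.5568, 0.0318, 0.0713]
orientation: [2.455, 1.96, -0.001]
contact_force: [-2.2, -6.4, 1.1]
opening: 0.0
gripper_force: 3.0
```

```bash
python3 -c "
from h import *
force(3)"
```

```text
t 31.7167 board [37.19  0.16] F [-5.27  0.39] sd [0.72 0.51] tz [-1.04  0.26  0.  ] R [ 2.46  1.96 -0.  ]
```

Emit:
{"fn": "carry_out", "kwargs": {"deltas": [[0.2,0,0,0,0,0],[0.2,0,0,0,0,0]]}}

```text
time_s: 31.88
tool_pos: [0.5569, 0.032, 0.0713]
orientation: [2.456, 1.959, -0.001]
contact_force: [-2.3, -6.8, 1.5]
opening: -0.0001
gripper_force: 3.4
```

```bash
python3 -c "
from h import *
force(3)"
```

```text
t 32.1333 board [37.41  0.17] F [-6.28  0.4 ] sd [0.25 0.31] tz [-1.26  0.34 -0.03] R [ 2.46  1.96 -0.  ]
```

Emit:
{"fn": "carry_out", "kwargs": {"deltas": [[0.2,0,0,0,0,0],[0.2,0,0,0,0,0]]}}

```text
time_s: 32.3
tool_pos: [0.5569, 0.0323, 0.0713]
orientation: [2.455, 1.959, -0.001]
contact_force: [-1.3, -7.4, 1.6]
opening: 0.0002
gripper_force: 3.9
```

```bash
python3 -c "
from h import *
force(3)"
```

```text
t 32.55 board [37.66  0.18] F [-7.07  0.23] sd [0.57 0.48] tz [-1.5   0.45 -0.04] R [ 2.46  1.96 -0.  ]
```

About 7.7 N in total, less about 3 N of chock friction, leaves roughly 5 N of nip. Backing off gently.

Emit:
{"fn": "carry_out", "kwargs": {"deltas": [[-0.2,0,0,0,0,0],[-0.2,0,0,0,0,0],[-0.2,0,0,0,0,0],[-0.2,0,0,0,0,0],[-0.3,0,0,0,0,0],[-0.4,0,0,0,0,0],[-0.5,0,0,0,0,0],[-0.5,0,0,0,0,0]]}}

```text
time_s: 33.22
tool_pos: [0.5567, 0.0308, 0.0713]
orientation: [-2.455, -1.96, -0.001]
contact_force: [0.2, 0.1, 0.5]
opening: 0.0
gripper_force: 0.0
```

Emit:
{"fn": "carry_out", "kwargs": {"deltas": [[-1,0,0,0,0,0],[-3,0,0,0,0,0],[-8,0,0,0,0,0],[-12,0,0,0,0,0],[-8,0,-8,0,0,0],[0,0,-20,0,0,0],[0,0,-25,0,0,0],[0,0,-25,0,0,0]]}}

```text
time_s: 33.88
tool_pos: [0.549, -0.002, 0.1507]
orientation: [-2.456, -1.958, 0.001]
contact_force: [-0.0, -0.4, 0.2]
opening: -0.0002
gripper_force: 0.0
```

Emit:
{"fn": "carry_out", "kwargs": {"deltas": [[-25,0,-10,0,0,0],[-40,0,0,0,0,0],[-40,0,0,0,0,0],[-40,0,0,0,0,0],[-40,0,0,0,0,0],[-40,0,0,0,0,0],[-20,0,0,0,0,0],[0,0,0,0,0,0]]}}

```text
time_s: 34.55
tool_pos: [0.4926, -0.2458, 0.1597]
orientation: [2.461, 1.95, -0.004]
contact_force: [-0.3, -0.1, -0.0]
opening: 0.0001
gripper_force: 0.0
```

```bash
python3 - <<'E'
from h import *
import cv2
to(0,0,.2)
for n in("side","top"):
    h=cv2.cvtColor(cal[n]["pixels"],cv2.COLOR_RGB2HSV)
    for nm,lo,hi in(("amber",(5,170,60),(17,255,220)),("blue",(105,140,40),(125,255,255))):
        m=cv2.inRange(h,lo,hi);m[:120]=0;m[260:]=0;m[:,:235]=0;m[:,410:]=0
        p=np.column_stack(np.nonzero(m))[:,::-1].astype(np.float32);r=cv2.minAreaRect(p)
        print(n,nm,len(p),np.median(p,0),r)
        if n=="top": print([B(pix("top",q,.032 if nm=="amber" else .0405)) for q in cv2.boxPoints(r)])
E
```

```text
t 34.65 board [-242.56    0.15] z 159.7416943158717 F [ 1.37 -0.2 ] -0.12147195899309501
shift [242.55   0.05 -40.27] rot [ 0.01  0.   -0.03]
side amber 866 [290.  225.5] ((318.96551513671875, 203.5862274169922), (95.17684173583984, 146.37045288085938), 78.11134338378906)
side blue 126 [294. 221.] ((292.04998779296875, 219.3500213623047), (19.28989028930664, 9.486831665039062), 18.43494987487793)
top amber 841 [284. 186.] ((283.5588684082031, 185.26470947265625), (16.24988555908203, 58.45108413696289), 14.03624439239502)
[array([122.87,  78.02]), array([124.67, -71.34]), array([ 83.23, -70.05]), array([82.64, 78.84])]
top blue 186 [301. 189.] ((301.38824462890625, 187.25294494628906), (18.439088821411133, 13.775084495544434), 12.52880859375)
[array([80.11, 19.37]), array([ 81.14, -15.46]), array([ 35.34, -15.44]), array([34.64, 19.29])]
```

```bash
python3 -c "
from cell import *
print(finish_job())"
```

```text
the job is handed in; nothing more can be done
None
```

I rolled the rod onto the red band, seated it against the stop bar at about 4.9 N, slid the chock up to nip it at about 5 N, and handed the job in at about 35 s with the robot clear; no result came back.

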